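# Set the dispenser's volume knob and lock it

## Task

Turn the black volume knob of the bench dispenser clockwise until its pointer is in line with the small upright marker on the scale, let go of it, and then turn the lock ring underneath clockwise by its lever pin until it is firmly tight. Stop when it is snug: do not force it, keep the knob on its setting, and leave the other things on the bench where they are.

Things in the scene. Friction and masses are not known exactly. Their poses are not given: they have to be found in the camera images.
- spindle (a point): Point on the common upright axis of knob and lock ring, at the height of the scale disc's top (53 mm above the bench). It belongs to the white dispenser, a fixed box 190 x 190 mm, 48 mm high, with an aluminium scale disc 136 mm across; the lock ring and above it the knob sit on it.
- knob_grip (a point): Centre of the black volume knob's upright bar grip, on the axis, 108 mm above the bench. The bar is 42 mm long along this point's x, 14 mm thick along y, and reaches from 88 to 128 mm above the bench. The knob is on its setting when x of this point and x of marker_tip agree within 0.09 rad.
- marker_tip (a point): Top centre of the black setting marker, a block 14 (radial) x 8 x 18 mm that stands on the scale disc 60 mm from the axis (top 71 mm above the bench), firmly fixed. Its x axis points radially outward from the spindle, the direction the knob's pointer must take.
- lock_pin (a point): On the lock ring's lever pin: an upright steel pin 12 mm in diameter, top 114 mm above the bench, free from 68 mm up, 75 mm from the axis. This point is on its centre line, 12 mm below its top. x points radially outward. Push or pinch the pin and lead it on its circle round the spindle, clockwise seen from above, to tighten.
- lock_ring: Aluminium lock ring, 94 mm across, 56 to 69 mm above the bench, with one lever (14 mm wide, to 79 mm from the axis) carrying the pin; origin on the axis at its underside, x along the lever. It turns stiffly (0.36 N m of friction, about 5 N at the pin) and keeps its place and its tightness when let go.
- ring_stop: The ring's seat, hidden inside it; origin on the axis at bench height, it springs round by up to 0.1 rad under load. The ring meets it after 0.5 to 1.7 rad, at an angle that differs each time and cannot be seen: feel for it. From there the force at the pin climbs 2 to 3 N per mm of pin travel. 7 N at the pin is just tight enough, 10 to 13 N is right, above 18 N is over-tightened.
- bottle: Bystander: clear jar with blue cap, 60 mm across, 130 mm high; origin at the centre of its underside.
- tip_box: Bystander: white pipette-tip box with a blue top, 85 x 125 x 55 mm; origin at the centre of its underside.
- tube_rack: Bystander: low green tube rack, 70 x 140 x 34 mm; origin at the centre of its underside.
- volume_knob: The volume knob as a whole; origin on the axis at the underside of its 48 mm round skirt (72 to 81 mm above the bench), x along its flat pointer (5 mm wide, tip 49 mm from the axis, white line on top). It turns about the vertical with light friction (0.06 N m) and stays where left; the needed turn is 0.6 to 1.5 rad, clockwise seen from above.

How it is judged:
On the way, in this order (a step that is already met when the one before it is completed fails the run):
1. the knob's pointer is brought in line with the marker (within 0.09 rad) and left at rest while the lock ring is still loose (angle between the x axis of knob_grip and the x axis of marker_tip, either way round below 0.09 rad and angular speed of volume_knob below 0.1 rad/s and contact force between the fingers and volume_knob below 0.1 N and contact force between lock_ring and ring_stop below 0.5 N), for 0.2 s.
2. the lock ring is turned tight on its seat (seat force above 3.5 N) (contact force between lock_ring and ring_stop above 3.5 N), for 0.3 s.
At the end, for the whole second after the job is handed in: The knob's pointer is in line with the marker within 0.09 rad, and the lock ring, let go and at rest, is still tight on its seat (seat force above 3 N; 7 N or more applied at the pin gives this) (angle between the x axis of knob_grip and the x axis of marker_tip, either way round below 0.09 rad and contact force between lock_ring and ring_stop above 3 N and angular speed of lock_ring below 0.1 rad/s); the robot touches nothing.
It fails at once if the lock ring is over-tightened (seat force above 25 N, about 18 N at the pin) (contact force between lock_ring and ring_stop above 25 N).
It fails at once if the bottle is moved more than 15 mm (distance of bottle from where it was at the start of the episode above 0.015 m).
It fails at once if the tip box is moved more than 15 mm (distance of tip_box from where it was at the start of the episode above 0.015 m).
It fails at once if the tube rack is moved more than 15 mm (distance of tube_rack from where it was at the start of the episode above 0.015 m).
It also fails if it takes over 72 s, if anything falls off the work surface, if the arm or the gripper's body presses on something with over 40 N, if the wrist force passes 120 N, or if a joint passes its speed limit or range.

## Robot

A 6-joint arm with a two-finger parallel gripper is mounted at the origin on the work surface. World frame = base frame: x ahead of the robot, y to its left, z up, the work surface at z = 0. Lengths are in m, angles in rad, forces in N, time in s.
With the tool pointing down it reaches from about 0.35 to 0.975 m from the base axis. Payload 4.9 kg.
Tool frame: the origin (TCP) lies on the front face of the gripper's body, between the roots of the fingers; the fingertips stand ctrl.finger_overhang ahead of it and the grasp point (between the pads) lies 54 mm ahead of it (ctrl.finger_overhang is the distance from the TCP to the fingertips, in m); z points along the fingers, y is the line along which they close (so a half turn about z gives the same grasp; the last joint's range is limited). The gripper opens to 85 mm and grips with 20 to 120 N. Pads are 22 mm wide; open, the fingers measure 114 mm over their backs; the gripper's body (76 mm by 85 mm) begins 54 mm behind the grasp point. The pads swing forward as they close: fully open they stand 13 mm farther back than shut.
Start: joints at [1.142, 0.053, 1.613, -0, 1.476, -0.119], TCP at [0.191, 0.595, 0.304] pointing down, gripper open.
Joint ranges: [-3.01, 3.01], [-1.01, 2.22], [0.06, 2.58], [-1.02, 4.17], [0.09, 2.62], [-3.14, 3.14]. Speed limits (rad/s): [2.57, 2.57, 3.14, 3.14, 3.14, 3.14].

## Interface

Orientations are given as a rotation vector (axis times angle).
In Python, from station import ctrl, vision gives the robot as it stands. The module is installed in compiled form; this text tells all that it offers.
- The arm moves only by the tool drive_tool, never from a script. Its argument "rows" is a list of rows, each a list of 2 entries, a list of its own where there are three numbers: the shift along the tool's x, y, z in m, then the turn about the tool's z in rad. A call has 1 to 10 rows; each row shifts and turns the commanded pose from where the row before left it, along the tool's axes as they then stand; what a row does not reach is not made up. A row lasts 1/10 s, in which the tool goes at most 50 mm and 8.59 degrees, less where a joint would pass 70% of its speed; a pose out of reach is approached as far as the arm can. A call with a gripper value outside its range is refused whole. "jaw" is the closure, from 0 (fully open) to 1 (shut), set as the call begins (left out, the last holds). The fingers move at their own pace and stop on an object; "grip_force" is the grip in N (left out, the last holds). Time passes only in rows, so rows that do not move let the fingers close. It gives the time, the measured TCP pose, the force, the opening and the grip force at its end, in the units of the state.
- ctrl.get_obs(): the state, without advancing time (a new reading comes with each control period).
- vision.get_image(name): name is "scene" or "top" or "wrist"; returns a dict with "image" (420x560x3 uint8, blue, green, red), "vertical_fov" (degrees; the focal length in pixels is half the picture's height over the tangent of half this angle, whatever the lens; pixels are square), "cx", "cy" (the principal point, pixels), "R" (3x3) and "t" (3): a world point X has camera coordinates R X + t. Camera axes: x right, y down, z forward; pixel columns grow to the right and rows downward; lengths in m; the calibration is good to about 2 mm. A picture is of the moment at which its call begins. There is no depth.
- ctrl.finish_job(): hands the job in; it is judged then, once.
The state is a dict: "t": time; "q": joint angles; "dq": joint speeds; "effort": joint torques, N m; "tool_pos": TCP position; "tool_rot": TCP orientation; "contact_force": force on the tool from outside, world axes, zero at the start; "wrist_torque": the same for the moment, N m; "opening": finger opening in m; "grip_force": force on a finger pad.
Only numpy, scipy, OpenCV 4.12 (cv2) and the standard library are available. Lean on these libraries where they do the work, as an engineer would, in place of code of your own. Each camera call takes 0.05 s, during which the arm holds its last target. There are 200 camera calls.

## Working session

There is one attempt and no reset: what is moved stays moved. The work goes in short steps, Python scripts to look and compute and a tool call to move; the robot and the scene stay as the last step left them, time stands still between calls to the robot, and variables do not carry over. Pictures are saved under pics/ and viewed, at most 10 in all, crops included, and the job is handed in when it is done.

Besides the shell and the picture viewer there is one more tool, called after "Call:" in YAML: its name, and indented under it one key for each argument. drive_tool: Moves the arm, as the interface text tells. Its arguments: {"type":"object","properties":{"rows":{"type":"array","items":{"type":"array"}},"jaw":{"type":"number"},"grip_force":{"type":"number"}},"required":["rows"]}

```bash
mkdir -p pics
python3 - <<'E'
from station import ctrl, vision
import cv2,numpy as np
o=ctrl.get_obs();print({k:np.round(v,3) for k,v in o.items()},ctrl.finger_overhang)
for n in("scene","top","wrist"):
    d=vision.get_image(n);cv2.imwrite(f"pics/{n}0.png",d["image"]);print(n,d["vertical_fov"],d["cx"],d["cy"],np.round(d["R"],3).tolist(),np.round(d["t"],3))
E
```

```text
{'t': np.float64(0.0), 'q': array([ 1.142,  0.053,  1.614,  0.   ,  1.476, -0.119]), 'dq': array([ 0.   , -0.001, -0.001,  0.003, -0.   , -0.   ]), 'effort': array([-0.0000e+00, -3.9369e+01, -3.7017e+01, -0.0000e+00,  7.0000e-03,
       -0.0000e+00]), 'tool_pos': array([0.19 , 0.595, 0.303]), 'tool_rot': array([-4.850e-01, -3.103e+00,  3.000e-03]), 'contact_force': array([-0.039,  0.558, -0.562]), 'wrist_torque': array([-0.006,  0.02 ,  0.002]), 'grip_force': np.float64(0.0), 'opening': np.float64(0.086)} 0.0726
scene 54.607504110391126 279.99393603617943 211.97560576267725 [[0.874, 0.487, 0.003], [0.354, -0.631, -0.69], [-0.334, 0.604, -0.723]] [-0.461 -0.098  1.347]
top 51.72693488526235 283.12175896197016 217.78135953172728 [[-0.012, -1.0, -0.001], [-0.988, 0.012, -0.153], [0.153, -0.001, -0.988]] [0.016 0.561 0.993]
wrist 62.01891768350612 279.15718226259025 203.13197385539473 [[0.306, 0.952, -0.001], [0.901, -0.289, 0.324], [0.308, -0.1, -0.946]] [-0.624 -0.041  0.381]
```

View pics/top0.png

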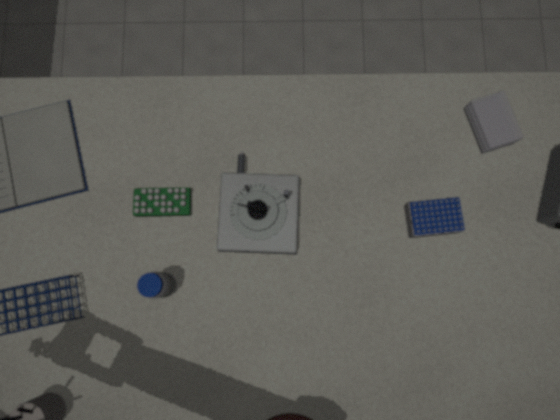

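View pics/scene0.png

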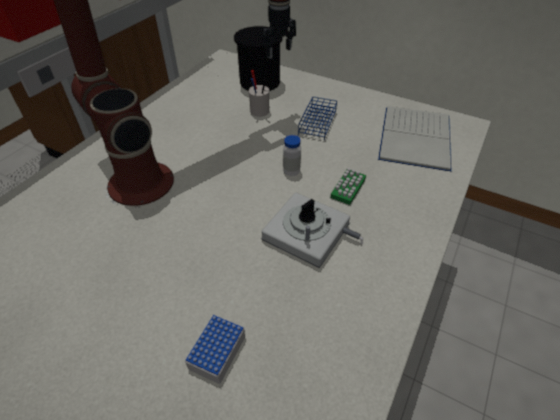

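The top view shows the dispenser centred near (257,210), with the pin or marker at about (248,188) and (287,195). The bottle is at (150,285) and the rack at (162,202). I'll enlarge the dispenser.

```bash
cat > h.py <<'E'
from station import ctrl, vision
import cv2,numpy as np
def ray(d,u,v):
    f=210/np.tan(np.radians(d["vertical_fov"])/2);R=np.array(d["R"]);t=np.array(d["t"])
    return -R.T@t, R.T@np.array([(u-d["cx"])/f,(v-d["cy"])/f,1])
def at(d,u,v,z):
    c,r=ray(d,u,v);return c+r*(z-c[2])/r[2]
def proj(d,X):
    f=210/np.tan(np.radians(d["vertical_fov"])/2);p=np.array(d["R"])@X+d["t"];return f*p[0]/p[2]+d["cx"],f*p[1]/p[2]+d["cy"]
E
python3 - <<'E'
from h import *
d=vision.get_image("top");s=vision.get_image("scene")
c=d["image"][160:260,205:310];a=cv2.resize(c,None,fx=5.6,fy=5.6,interpolation=cv2.INTER_CUBIC)
cv2.imwrite("pics/topc.png",cv2.convertScaleAbs(a,alpha=1.6))
# box top corners (z .048)
for u,v in((220,173),(299,175),(297,253),(218,251)):print(at(d,u,v,.048).round(4))
print("knob",at(d,257,209,.128).round(4))
for u,v in((150,285),):print("bottle",at(d,u,v,.13).round(3))
E
```

```text
[0.6715 0.1606 0.048 ]
[ 0.6643 -0.0305  0.048 ]
[ 0.4758 -0.0225  0.048 ]
[0.4827 0.1634 0.048 ]
knob [0.5678 0.0665 0.128 ]
bottle [0.405 0.296 0.13 ]
```

View pics/topc.png

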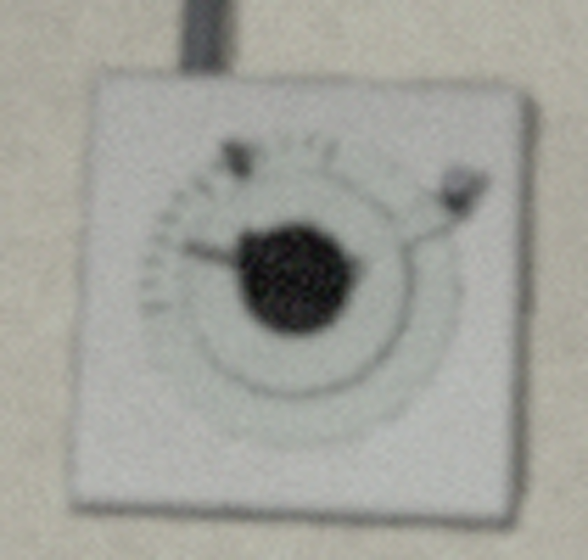

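The crop shows the pointer tip at (190,247), the marker at (238,158), the pin at (465,190) and the knob at (295,278).

Run:
```python
from h import *
from scipy.spatial.transform import Rotation as Ro
d=vision.get_image("top");P=lambda u,v,z:at(d,205+(u+.5)/5.6-.5,160+(v+.5)/5.6-.5,z)
C=P(302,290,.053);K=P(297,278,.128);m=P(240,150,.071);p=P(463,180,.114);t=P(188,246,.08);t2=P(235,258,.081)
C=(C+K)/2
print(C,K)
for n,x in zip(("mark","pin","ptr","ptr in"),(m,p,t,t2)):
    e=(x-C)[:2];print(n,x.round(4),np.hypot(*e).round(4),np.arctan2(e[1],e[0]).round(3))
w=vision.get_image("wrist");o=ctrl.get_obs();T=Ro.from_rotvec(o["tool_rot"]);print(T.as_matrix().round(3))
cw=-np.array(w["R"]).T@w["t"];print("cam in tool",T.inv().apply(cw-o["tool_pos"]),"cam z in tool",T.inv().apply(np.array(w["R"])[2]))
```

```text
[0.57130245 0.06626417 0.0905    ] [0.5672903  0.06513373 0.128     ]
mark [0.6323 0.0923 0.071 ] 0.0663 0.403
pin [ 0.6089 -0.0008  0.114 ] 0.0769 -1.06
ptr [0.5897 0.113  0.08  ] 0.0503 1.195
ptr in [0.5843 0.0935 0.081 ] 0.0301 1.126
[[-0.952  0.305 -0.   ]
 [ 0.305  0.952 -0.   ]
 [ 0.    -0.    -1.   ]]
cam in tool [ 0.08406309 -0.00040198 -0.06972825] cam z in tool [-3.24455714e-01  2.42964281e-04  9.45900857e-01]
```

Call:
drive_tool:
  rows:
    - [[-0.033,-0.024,0],0]
    - [[-0.033,-0.024,0],0]
    - [[-0.033,-0.024,0],0]
    - [[-0.033,-0.024,0],0]
    - [[-0.033,-0.024,0],0]
    - [[-0.033,-0.024,0],0]
    - [[-0.033,-0.024,0],0]
    - [[-0.033,-0.024,0],0]
    - [[-0.033,-0.024,0],0]
    - [[-0.033,-0.024,0],0]

```text
t: 1.35
tool_pos: [0.4324, 0.2646, 0.3041]
tool_rot: [0.484, 3.103, 0.001]
contact_force: [0.8, -0.4, -0.3]
opening: 0.0853
grip_force: 0.0
```

Call:
drive_tool:
  rows:
    - [[-0.033,-0.024,0],0]
    - [[-0.033,-0.024,0],0]
    - [[-0.033,-0.024,0],0]
    - [[-0.033,-0.024,0],0]
    - [[-0.033,-0.024,0],0]
    - [[-0.028,-0.027,0],0]
    - [[0,0,0],0.14]
    - [[0,0,0],0.14]
    - [[0,0,0],0.14]
    - [[0,0,0],0.14]

```text
t: 2.35
tool_pos: [0.5707, 0.067, 0.3039]
tool_rot: [-1.332, -2.845, 0.0]
contact_force: [-0.1, -0.1, 0.4]
opening: 0.0852
grip_force: 0.0
```

Call:
drive_tool:
  rows:
    - [[0,0,0],0.14]
    - [[0,0,0],0.14]
    - [[0,0,0],0.14]
    - [[0,0,0],0.14]
    - [[0,0,0],0.14]
    - [[0,0,0],0.14]
    - [[0,0,0],0.14]
    - [[0,0,0],0.12]
    - [[0,0,0],0]
    - [[0,0,0],0]

```text
t: 3.35
tool_pos: [0.5706, 0.0672, 0.3039]
tool_rot: [2.615, 1.74, 0.0]
contact_force: [-0.1, -0.1, -0.5]
opening: 0.0855
grip_force: 0.0
```

Run:
```python
from h import *
from scipy.spatial.transform import Rotation as Ro
o=ctrl.get_obs();T=Ro.from_rotvec(o["tool_rot"]).as_matrix();print(o["t"],o["tool_pos"],"psi",np.arctan2(T[1,1],T[0,1]),T[2],o["q"])
w=vision.get_image("wrist");cv2.imwrite("pics/w1.png",w["image"])
for X in([.571,.066,.128],[.571,.066,.053],[.632,.092,.071],[.609,-.001,.114]):print(np.round(proj(w,np.array(X)),1))
```

```text
3.35 [0.57063803 0.06722113 0.30392475] psi -0.39646265285310966 [-1.77189642e-05  3.01760253e-05 -9.99999999e-01] [-1.22289993e-02 -6.67234424e-02  1.73169147e+00 -2.78619582e-05
  1.47660330e+00  3.84236274e-01]
[280.9 203.3]
[280.5 177.6]
[334.7 129. ]
[354.6 251.8]
```

View pics/w1.png

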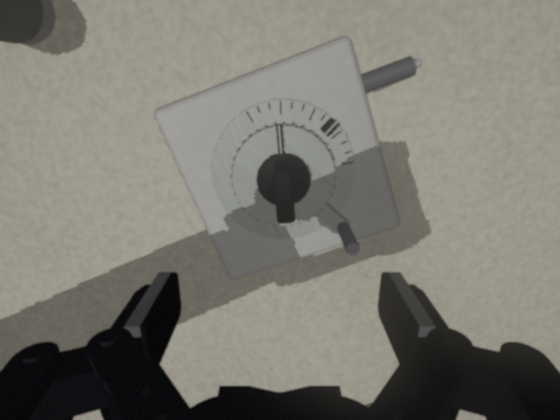

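The wrist view shows the skirt centred at (284,180), the pointer tip at (281,125), the marker at (331,127) and the pin at (348,240). I'll enlarge it with the contrast raised.

Run:
```python
import cv2
a=cv2.imread("pics/w1.png")[85:265,195:385]
a=cv2.resize(a,None,fx=3.3,fy=3.3,interpolation=cv2.INTER_CUBIC)
import numpy as np
cv2.imwrite("pics/w1c.png",(255*(a/255.)**.5).astype(np.uint8))
```

```text
(no output)
```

View pics/w1c.png

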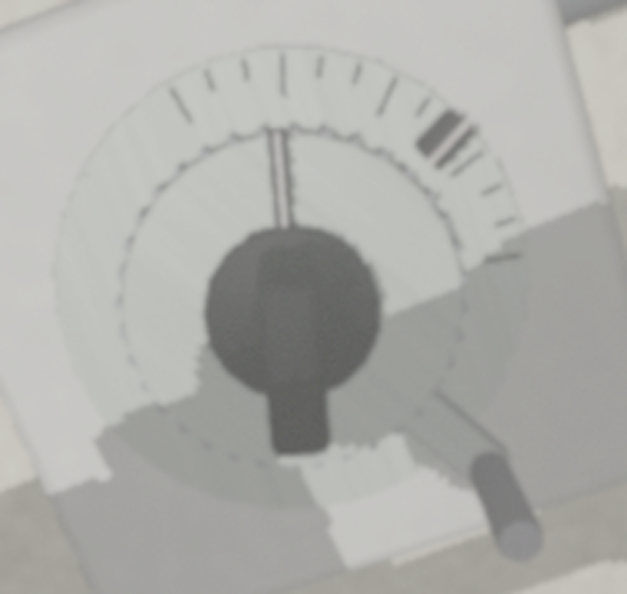

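The crop shows the pointer tip at (279,130) with its root at (284,226), and the bar's near end at (300,452). The marker block is near (440,132) with a tick or line beside it at (457,147), and the pin top is at (520,540).

Run:
```python
from h import *
w=vision.get_image("wrist")
P=lambda u,v,z:at(w,195+(u+.5)/3.3-.5,85+(v+.5)/3.3-.5,z)
def fit(pts,z):
    x=np.array([P(*p,z)[:2] for p in pts]);A=np.c_[2*x,np.ones(len(x))];s=np.linalg.lstsq(A,(x**2).sum(1),rcond=None)[0]
    return s[:2],np.sqrt(s[2]+s[:2]@s[:2])
print("skirt",fit([(205,310),(381,310),(284,226),(222,258),(362,258),(240,382),(345,380)],.081))
print("ring",fit([(120,300),(465,285),(290,127),(180,170),(400,160),(300,465),(180,420)],.069))
print("disc",fit([(55,270),(525,235),(290,45),(130,105),(450,105),(300,508)],.053))
C=fit([(120,300),(465,285),(290,127),(180,170),(400,160),(300,465),(180,420)],.069)[0]
C=(C+fit([(205,310),(381,310),(284,226),(222,258),(362,258),(240,382),(345,380)],.081)[0]+fit([(55,270),(525,235),(290,45),(130,105),(450,105),(300,508)],.053)[0])/3
print("C",C)
def sh(n,u,v,z):
    x=P(u,v,z);e=x[:2]-C;print(n,x.round(4),np.hypot(*e).round(4),np.arctan2(e[1],e[0]).round(3))
sh("tip",279,130,.08);sh("bar near top end",301,452,.128)
for n,u,v in(("maj",172,90),("min",208,70),("min",244,60),("maj",283,55),("min",322,58),("min",361,66),("maj",396,78),("min",417,100),("gap out",463,122),("dk2 out",474,128),("dk2 in",438,166),("min",480,155),("min",500,186),("min",515,220),("maj",520,256)):sh(n,u,v,.053)
print("top");
for u,v in((450,112),(464,117),(474,128),(418,147),(430,157),(440,166),(440,132),(447,138),(457,147)):sh("",u,v,.071)
sh("pin",520,540,.114)
b=P(300,452,.128)[:2]-P(284,226,.081)[:2];print("line",np.arctan2(-b[1],-b[0]))
b=P(279,130,.080)[:2]-P(284,226,.080)[:2];print("ptr line",np.arctan2(b[1],b[0]))
```

```text
skirt (array([0.57522545, 0.07022824]), np.float64(0.02326821890625945))
ring (array([0.57561083, 0.0696757 ]), np.float64(0.04707885819597037))
disc (array([0.57475436, 0.06924098]), np.float64(0.06761683628835595))
C [0.57519688 0.06971498]
tip [0.5903 0.115  0.08  ] 0.0478 1.25
bar near top end [0.5688 0.051  0.128 ] 0.0197 -1.898
maj [0.5666 0.1333 0.053 ] 0.0642 1.705
min [0.5777 0.1343 0.053 ] 0.0647 1.532
min [0.5876 0.1329 0.053 ] 0.0644 1.377
maj [0.5978 0.1301 0.053 ] 0.0645 1.213
min [0.6071 0.1253 0.053 ] 0.0641 1.05
min [0.6159 0.1194 0.053 ] 0.0642 0.884
maj [0.6235 0.1128 0.053 ] 0.0647 0.729
min [0.6267 0.1052 0.053 ] 0.0625 0.604
gap out [0.6362 0.0949 0.053 ] 0.066 0.392
dk2 out [0.6384 0.0923 0.053 ] 0.0671 0.343
dk2 in [0.6258 0.0864 0.053 ] 0.0533 0.319
min [0.6375 0.0848 0.053 ] 0.0641 0.237
min [0.6397 0.0746 0.053 ] 0.0647 0.076
min [0.6405 0.064  0.053 ] 0.0655 -0.087
maj [0.6384 0.0538 0.053 ] 0.0652 -0.247
top
 [0.6321 0.1013 0.071 ] 0.0651 0.508
 [0.6349 0.0988 0.071 ] 0.0664 0.453
 [0.6364 0.0952 0.071 ] 0.0663 0.394
 [0.6214 0.0962 0.071 ] 0.0533 0.521
 [0.6234 0.0926 0.071 ] 0.0533 0.444
 [0.625  0.0895 0.071 ] 0.0535 0.378
 [0.628  0.0976 0.071 ] 0.0597 0.486
 [0.6291 0.0955 0.071 ] 0.0597 0.446
 [0.6307 0.0923 0.071 ] 0.0599 0.387
pin [0.6082 0.0028 0.114 ] 0.0747 -1.112
line 1.2545579899098274
ptr line 1.2260691891008526
```

Call:
drive_tool:
  rows:
    - [[0,0,0],-0.07]
    - [[0.004,0.0036,0.02],0]
    - [[0,0,0.03],0]
    - [[0,0,0.03],0]
    - [[0,0,0.03],0]
    - [[0,0,0.02],0]
    - [[0,0,0.01],0]
    - [[0,0,0],0]
    - [[0,0,0],0]

```text
t: 4.35
tool_pos: [0.576, 0.0698, 0.165]
tool_rot: [2.554, 1.828, 0.002]
contact_force: [-0.8, -0.3, 0.3]
opening: 0.0855
grip_force: 0.0
```

Call:
drive_tool:
  rows:
    - [[0,0,0],0]
    - [[0,0,0],0]
    - [[0,0,0],0]
    - [[0,0,0],0]
    - [[0,0,0],0]
    - [[0,0,0],0]
    - [[0,0,0],0]
    - [[0,0,0],0]
  jaw: 1
  grip_force: 20

```text
t: 5.15
tool_pos: [0.5754, 0.0699, 0.1642]
tool_rot: [2.555, 1.828, 0.0]
contact_force: [-1.4, 1.2, 2.6]
opening: 0.0139
grip_force: 20.4
```

Call:
drive_tool:
  rows:
    - [[0,0,0],0.1]
    - [[0,0,0],0.1]
    - [[0,0,0],0.1]
    - [[0,0,0],0.1]
    - [[0,0,0],0.1]
    - [[0,0,0],0.1]
    - [[0,0,0],0.1]
    - [[0,0,0],0.095]
    - [[0,0,0],0]
    - [[0,0,0],0]

```text
t: 6.15
tool_pos: [0.5759, 0.0694, 0.1642]
tool_rot: [3.062, 0.698, 0.002]
contact_force: [3.4, -2.8, 0.4]
opening: 0.0141
grip_force: 20.1
```

Call:
drive_tool:
  rows:
    - [[0,0,0],0]
    - [[0,0,0],0]
    - [[0,0,0],0]
    - [[0,0,0],0]
    - [[0,0,0],0]
    - [[0,0,0],0]
  jaw: 0

```text
t: 6.75
tool_pos: [0.5753, 0.0699, 0.1639]
tool_rot: [-3.063, -0.696, 0.0]
contact_force: [-0.1, -0.2, -0.2]
opening: 0.0854
grip_force: 0.0
```

Call:
drive_tool:
  rows:
    - [[0,0,-0.03],0]
    - [[0,0,-0.04],0]
    - [[0,0,-0.04],0]
    - [[0,0,-0.03],0]
    - [[0,0,0],0]
    - [[0,0,0],0]

```text
t: 7.35
tool_pos: [0.5756, 0.0699, 0.3047]
tool_rot: [3.063, 0.696, 0.003]
contact_force: [-0.3, 0.2, 0.0]
opening: 0.0854
grip_force: 0.0
```

Run:
```python
from h import *
w=vision.get_image("wrist");print(ctrl.get_obs()["t"],ctrl.get_obs()["q"])
# rectified crop: 190 px around
u,v=proj(w,np.array([.5752,.0697,.07]));u0,v0=int(u)-95,int(v)-90;print(u0,v0)
a=cv2.resize(w["image"][v0:v0+180,u0:u0+190],None,fx=3.3,fy=3.3,interpolation=cv2.INTER_CUBIC)
cv2.imwrite("pics/w2c.png",(255*(a/255.)**.5).astype(np.uint8))
```

```text
7.4 [-7.57102705e-03 -5.44172395e-02  1.72149909e+00  5.81934029e-06
  1.47582651e+00  1.11636893e+00]
184 91
```

View pics/w2c.png

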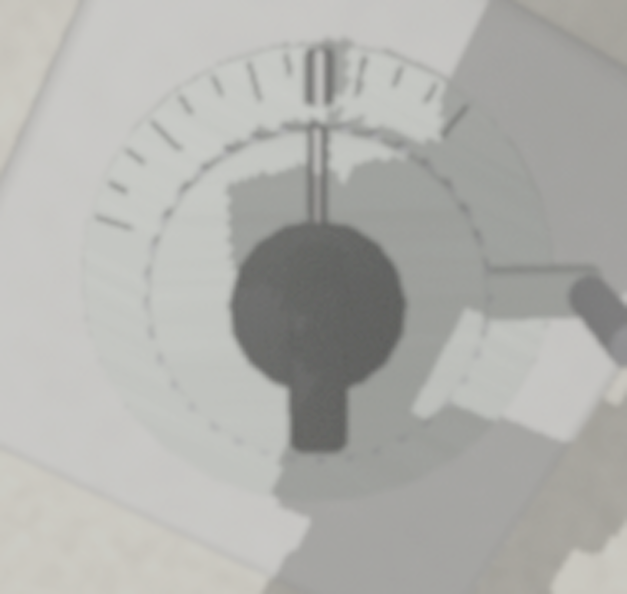

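Pointer and marker are collinear: both are at column 317–318 in the crop, well inside tolerance. Next is the pin.

Call:
drive_tool:
  rows:
    - [[0,0,0],-0.145]
    - [[0,0,0],-0.145]
    - [[0,0,0],-0.145]
    - [[0,0,0],-0.145]
    - [[0,0,0],-0.145]
    - [[0,0,0],-0.145]
    - [[0,0,0],-0.145]
    - [[0,0,0],-0.145]
    - [[0,0,0],-0.145]
    - [[0,0,0],-0.145]

```text
t: 8.4
tool_pos: [0.5744, 0.0698, 0.301]
tool_rot: [-1.822, -2.555, 0.004]
contact_force: [-0.2, 0.6, 0.9]
opening: 0.0853
grip_force: 0.0
```

Call:
drive_tool:
  rows:
    - [[0,0,0],-0.133]
    - [[-0.03,0,0],0]
    - [[-0.03,0,0],0]
    - [[-0.015,0,0],0]
    - [[0,0,0.03],0]
    - [[0,0,0.03],0]
    - [[0,0,0.03],0]
    - [[0,0,0.03],0]
    - [[0,0,0.03],0]
    - [[0,0,0],0]

```text
t: 9.4
tool_pos: [0.6044, 0.0033, 0.1469]
tool_rot: [-1.652, -2.658, 0.008]
contact_force: [-0.4, -0.5, -0.3]
opening: 0.0852
grip_force: 0.0
```

Run:
```python
from h import *
o=ctrl.get_obs();print(o["t"],o["tool_pos"],o["q"],o["contact_force"])
w=vision.get_image("wrist");cv2.imwrite("pics/w3.png",(255*(w["image"]/255.)**.5).astype(np.uint8))
```

```text
9.4 [0.60440128 0.00327483 0.14694065] [-1.17757053e-01  1.55373193e-01  1.77732822e+00  3.10082147e-04
  1.22176721e+00 -5.76813948e-01] [-0.3509936  -0.54820152 -0.29131814]
```

View pics/w3.png

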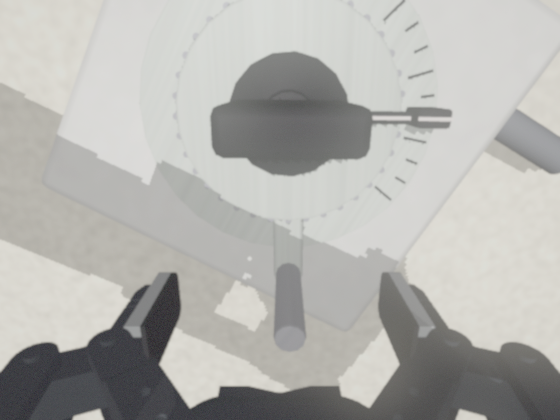

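The pin sits between the fingers at column 289, against a finger midline of about 280. I'll centre it and raise slightly.

Call:
drive_tool:
  rows:
    - [[0,0.002,-0.003],0]
    - [[0,0,0],0]
    - [[0,0,0],0]

```text
t: 9.75
tool_pos: [0.6117, 0.0034, 0.1594]
tool_rot: [1.656, 2.666, 0.003]
contact_force: [-0.2, -0.3, -0.6]
opening: 0.0853
grip_force: 0.0
```

Run:
```python
from h import *
w=vision.get_image("wrist");print(proj(w,np.array([.6084,.0025,.114])),ctrl.get_obs()["tool_pos"])
g=w["image"][338,250:330].mean(1);print(g.round().astype(int))
```

```text
(np.float64(271.5971485685418), np.float64(308.9876317776845)) [0.61136678 0.00342486 0.1589074 ]
[119 118 117 116 116 117 119 121 121 121 119 119 119 118 119 119 119 119
 120 120 121 121 122 123 122 123 123 124 124 125 124 123 122 121 119 118
 120 121 121 122 122 122 121 121 119 119 120 120 120 120 121 122 123 122
 123 121 121 120 120 120 121 122 123 124 125 125 124 123 123 121 120 120
 120 120 120 119 119 119 119 120]
```

Call:
drive_tool:
  rows:
    - [[0,-0.003,0.003],0]
    - [[0,0,0],0]
    - [[0,0,0],0]

```text
t: 10.1
tool_pos: [0.6074, 0.0021, 0.1537]
tool_rot: [-1.658, -2.668, 0.0]
contact_force: [-0.1, -0.0, 0.4]
opening: 0.0855
grip_force: 0.0
```

Call:
drive_tool:
  rows:
    - [[0,0,0],0]
    - [[0,0,0],0]
    - [[0,0,0],0]
    - [[0,0,0],0]
    - [[0,0,0],0]
    - [[0,0,0],0]
    - [[0,0,0],0]
    - [[0,0,0],0]
    - [[0,0,0],0]
  jaw: 1
  grip_force: 25

```text
t: 11.0
tool_pos: [0.6079, 0.0022, 0.154]
tool_rot: [1.658, 2.668, 0.001]
contact_force: [1.9, 1.1, 0.2]
opening: 0.0111
grip_force: 24.8
```

```bash
cat > st.py <<'E'
from h import *
from scipy.spatial.transform import Rotation as Ro
o=ctrl.get_obs();T=Ro.from_rotvec(o["tool_rot"]).as_matrix();C=np.array([.5752,.0697]);e=o["tool_pos"][:2]-C
th=np.arctan2(e[1],e[0]);f=T.T@o["contact_force"]
print("t %.2f r %.4f th %.4f toolx-pi %.4f z %.4f"%(o["t"],np.hypot(*e),th,np.arctan2(T[1,0],T[0,0])-np.pi,o["tool_pos"][2]),"tool force",f.round(2),"wt",o["wrist_torque"].round(2),"q6 %.2f"%o["q"][5],o["opening"])
E
python3 st.py
```

```text
t 11.00 r 0.0750 th -1.1200 toolx-pi -1.1118 z 0.1540 tool force [ 0.18  2.21 -0.25] wt [ 0.09 -0.23  0.01] q6 -0.58 0.011125218166333536
```

Call:
drive_tool:
  rows:
    - [[0.0001,-0.003,0],0.04]
    - [[0.0002,-0.006,0],0.08]
    - [[0.0002,-0.006,0],0.08]
    - [[0.0002,-0.006,0],0.08]
    - [[0.0002,-0.006,0],0.08]
    - [[0.0001,-0.003,0],0.04]
    - [[0,0,0],0]
    - [[0,0,0],0]

```text
t: 11.8
tool_pos: [0.5792, -0.0054, 0.154]
tool_rot: [2.154, 2.286, 0.001]
contact_force: [3.0, 1.1, -1.3]
opening: 0.0109
grip_force: 24.9
```

```bash
python3 st.py
```

```text
t 11.80 r 0.0752 th -1.5180 toolx-pi -1.5111 z 0.1540 tool force [0.88 3.02 1.28] wt [ 0.27 -0.51 -0.06] q6 -0.20 0.010885387073340566
```

Call:
drive_tool:
  rows:
    - [[0,-0.003,0],0.04]
    - [[0,-0.003,0],0.04]
    - [[0,0,0],0]

```text
t: 12.1
tool_pos: [0.5732, -0.0055, 0.154]
tool_rot: [2.244, 2.198, 0.002]
contact_force: [4.2, 2.2, -1.7]
opening: 0.0113
grip_force: 24.8
```

```bash
python3 st.py
```

```text
t 12.10 r 0.0752 th -1.5974 toolx-pi -1.5917 z 0.1540 tool force [2.33 4.18 1.72] wt [ 0.42 -0.59 -0.03] q6 -0.12 0.011267353930036103
```

Call:
drive_tool:
  rows:
    - [[0.0002,-0.0015,0],0.02]
    - [[0.0001,-0.0015,0],0.02]
    - [[0,0,0],0]

```text
t: 12.4
tool_pos: [0.5703, -0.0053, 0.154]
tool_rot: [2.287, 2.153, 0.002]
contact_force: [4.8, 2.3, -2.6]
opening: 0.0111
grip_force: 24.8
```

```bash
python3 st.py
```

```text
t 12.40 r 0.0752 th -1.6356 toolx-pi -1.6313 z 0.1540 tool force [2.59 4.69 2.62] wt [ 0.26 -0.7  -0.02] q6 -0.08 0.011113604105335243
```

Call:
drive_tool:
  rows:
    - [[0.0002,-0.0015,0],0.02]
    - [[0.0002,-0.0015,0],0.02]
    - [[0,0,0],0]

```text
t: 12.7
tool_pos: [0.5673, -0.005, 0.154]
tool_rot: [2.329, 2.106, 0.001]
contact_force: [5.2, 0.8, -2.0]
opening: 0.011
grip_force: 24.8
```

```bash
python3 st.py
```

```text
t 12.70 r 0.0751 th -1.6760 toolx-pi -1.6712 z 0.1540 tool force [1.3  5.05 1.97] wt [ 0.13 -0.74 -0.07] q6 -0.04 0.010958701973908767
```

Call:
drive_tool:
  rows:
    - [[0.0001,-0.0015,0],0.02]
    - [[0.0001,-0.0015,0],0.02]
    - [[0,0,0],0]

```text
t: 13.0
tool_pos: [0.5643, -0.0046, 0.154]
tool_rot: [2.371, 2.059, 0.0]
contact_force: [4.7, 0.2, -2.0]
opening: 0.0108
grip_force: 24.8
```

Call:
drive_tool:
  rows:
    - [[0.0001,-0.0015,0],0.02]
    - [[0.0001,-0.0015,0],0.02]
    - [[0,0,0],0]

```text
t: 13.3
tool_pos: [0.5613, -0.004, 0.154]
tool_rot: [2.412, 2.011, -0.0]
contact_force: [4.9, -1.3, -3.2]
opening: 0.0113
grip_force: 24.8
```

Call:
drive_tool:
  rows:
    - [[0,-0.0015,0],0.02]
    - [[0,-0.0015,0],0.02]
    - [[0,0,0],0]

```text
t: 13.6
tool_pos: [0.5583, -0.0035, 0.154]
tool_rot: [2.452, 1.963, -0.0]
contact_force: [5.0, -1.0, -2.7]
opening: 0.0112
grip_force: 24.8
```

Call:
drive_tool:
  rows:
    - [[0.0001,-0.0015,0],0.02]
    - [[0,-0.0015,0],0.02]
    - [[0,0,0],0]

```text
t: 13.9
tool_pos: [0.5554, -0.0027, 0.154]
tool_rot: [2.491, 1.913, -0.0]
contact_force: [4.4, -2.0, -2.7]
opening: 0.0113
grip_force: 24.8
```

Call:
drive_tool:
  rows:
    - [[0,-0.0015,0],0.02]
    - [[0,-0.0015,0],0.02]
    - [[0,0,0],0]

```text
t: 14.2
tool_pos: [0.5525, -0.0019, 0.154]
tool_rot: [2.528, 1.863, -0.0]
contact_force: [4.8, -1.0, -2.2]
opening: 0.0109
grip_force: 24.8
```

Call:
drive_tool:
  rows:
    - [[0.0001,-0.0015,0],0.02]
    - [[0,-0.0015,0],0.02]
    - [[0,0,0],0]

```text
t: 14.5
tool_pos: [0.5496, -0.0009, 0.154]
tool_rot: [2.565, 1.812, -0.0]
contact_force: [4.3, -2.0, -1.2]
opening: 0.0112
grip_force: 24.8
```

Call:
drive_tool:
  rows:
    - [[0,-0.0015,0],0.02]
    - [[0.0001,-0.0015,0],0.02]
    - [[0,0,0],0]

```text
t: 14.8
tool_pos: [0.5468, 0.0002, 0.154]
tool_rot: [2.601, 1.76, -0.001]
contact_force: [3.9, -1.4, -2.7]
opening: 0.0111
grip_force: 24.8
```

Call:
drive_tool:
  rows:
    - [[0,-0.0015,0],0.02]
    - [[0.0001,-0.0015,0],0.02]
    - [[0,0,0],0]

```text
t: 15.1
tool_pos: [0.5441, 0.0014, 0.154]
tool_rot: [2.636, 1.708, -0.001]
contact_force: [3.5, -2.2, -2.0]
opening: 0.0115
grip_force: 24.8
```

Call:
drive_tool:
  rows:
    - [[0,-0.0015,0],0.02]
    - [[0.0001,-0.0015,0],0.02]
    - [[0,0,0],0]

```text
t: 15.4
tool_pos: [0.5414, 0.0027, 0.154]
tool_rot: [2.669, 1.655, -0.001]
contact_force: [4.1, -2.6, -2.3]
opening: 0.0113
grip_force: 24.8
```

Call:
drive_tool:
  rows:
    - [[0,-0.0015,0],0.02]
    - [[0.0001,-0.0015,0],0.02]
    - [[0,0,0],0]

```text
t: 15.7
tool_pos: [0.5387, 0.0042, 0.154]
tool_rot: [2.702, 1.601, -0.001]
contact_force: [3.9, -1.7, -2.5]
opening: 0.0111
grip_force: 24.8
```

Call:
drive_tool:
  rows:
    - [[0,-0.0015,0],0.02]
    - [[0.0001,-0.0015,0],0.02]
    - [[0,0,0],0]

```text
t: 16.0
tool_pos: [0.5361, 0.0057, 0.154]
tool_rot: [2.733, 1.547, -0.001]
contact_force: [3.6, -3.6, -2.2]
opening: 0.0111
grip_force: 24.8
```

```bash
python3 st.py
```

```text
t 16.00 r 0.0750 th -2.1187 toolx-pi -2.1117 z 0.1540 tool force [-1.22  4.97  2.23] wt [-0.38 -0.68 -0.15] q6 0.41 0.011082816890366292
```

Call:
drive_tool:
  rows:
    - [[0,-0.0015,0],0.02]
    - [[0,-0.0015,0],0.02]
    - [[0,0,0],0]

```text
t: 16.3
tool_pos: [0.5336, 0.0073, 0.154]
tool_rot: [2.763, 1.492, -0.001]
contact_force: [4.8, -2.2, -1.9]
opening: 0.011
grip_force: 24.8
```

Call:
drive_tool:
  rows:
    - [[0,-0.0015,0],0.02]
    - [[0.0001,-0.0015,0],0.02]
    - [[0,0,0],0]

```text
t: 16.6
tool_pos: [0.5312, 0.009, 0.154]
tool_rot: [2.793, 1.436, -0.001]
contact_force: [4.1, -2.0, -2.2]
opening: 0.011
grip_force: 24.8
```

Call:
drive_tool:
  rows:
    - [[0.0001,-0.0015,0],0.02]
    - [[0.0001,-0.0015,0],0.02]
    - [[0,0,0],0]

```text
t: 16.9
tool_pos: [0.5288, 0.0108, 0.154]
tool_rot: [2.821, 1.38, -0.001]
contact_force: [3.2, -1.7, -2.2]
opening: 0.0112
grip_force: 24.8
```

Call:
drive_tool:
  rows:
    - [[0.0001,-0.0015,0],0.02]
    - [[0,-0.0015,0],0.02]
    - [[0,0,0],0]

```text
t: 17.2
tool_pos: [0.5265, 0.0128, 0.154]
tool_rot: [2.848, 1.323, -0.001]
contact_force: [4.3, -3.5, -2.0]
opening: 0.011
grip_force: 24.8
```

Call:
drive_tool:
  rows:
    - [[0.0001,-0.0015,0],0.02]
    - [[0,-0.0015,0],0.02]
    - [[0,0,0],0]

```text
t: 17.5
tool_pos: [0.5245, 0.0146, 0.154]
tool_rot: [2.873, 1.266, -0.001]
contact_force: [3.8, -4.2, -3.6]
opening: 0.0113
grip_force: 24.8
```

Call:
drive_tool:
  rows:
    - [[0.0001,-0.0015,0],0.02]
    - [[0,0,0],0]
    - [[0,0,0],0]

```text
t: 17.8
tool_pos: [0.5236, 0.0154, 0.1541]
tool_rot: [2.884, 1.237, -0.0]
contact_force: [5.7, -4.8, -3.3]
opening: 0.0112
grip_force: 24.8
```

```bash
python3 st.py
```

```text
t 17.80 r 0.0749 th -2.3303 toolx-pi -2.3313 z 0.1541 tool force [0.48 7.42 3.33] wt [-0.78 -0.86 -0.01] q6 0.65 0.0111579149615745
```

The force is now rising (7.4 N) and the pin lags, so the seat has been reached. I'll continue in 1 mm steps.

Call:
drive_tool:
  rows:
    - [[0,-0.001,0],0.013]
    - [[0,0,0],0]
    - [[0,0,0],0]

```text
t: 18.1
tool_pos: [0.5231, 0.0159, 0.154]
tool_rot: [2.892, 1.218, 0.0]
contact_force: [7.2, -5.3, -4.2]
opening: 0.0114
grip_force: 24.8
```

```bash
python3 st.py
```

```text
t 18.10 r 0.0749 th -2.3401 toolx-pi -2.3443 z 0.1540 tool force [1.19 8.85 4.25] wt [-0.88 -0.98 -0.01] q6 0.66 0.011374258578269335
```

Call:
drive_tool:
  rows:
    - [[0,-0.001,0],0.013]
    - [[0,0,0],0]
    - [[0,0,0],0]

```text
t: 18.4
tool_pos: [0.5225, 0.0164, 0.1541]
tool_rot: [2.899, 1.199, 0.001]
contact_force: [7.9, -6.6, -5.2]
opening: 0.0111
grip_force: 24.8
```

```bash
python3 st.py
```

```text
t 18.40 r 0.0749 th -2.3505 toolx-pi -2.3572 z 0.1541 tool force [ 0.94 10.27  5.26] wt [-0.89 -1.11  0.03] q6 0.68 0.011129054040006019
```

Call:
drive_tool:
  rows:
    - [[0,-0.001,0],0.013]
    - [[0,0,0],0]
    - [[0,0,0],0]
    - [[0,0,0],0]
    - [[0,0,0],0]

```text
t: 18.9
tool_pos: [0.522, 0.017, 0.1541]
tool_rot: [2.906, 1.18, 0.001]
contact_force: [8.6, -7.4, -5.5]
opening: 0.011
grip_force: 24.8
```

```bash
python3 st.py
```

```text
t 18.90 r 0.0749 th -2.3607 toolx-pi -2.3702 z 0.1541 tool force [ 0.99 11.25  5.54] wt [-1.02 -1.17  0.03] q6 0.69 0.011017005592057042
```

Call:
drive_tool:
  rows:
    - [[0,0,0],0]
    - [[0,0,0],0]
    - [[0,0,0],0]
    - [[0,0,0],0]
    - [[0,0,0],0]
    - [[0,0,0],0]
  jaw: 0

```text
t: 19.5
tool_pos: [0.521, 0.0188, 0.1539]
tool_rot: [-2.911, -1.181, 0.0]
contact_force: [1.2, -0.2, -0.2]
opening: 0.0854
grip_force: 0.0
```

Call:
drive_tool:
  rows:
    - [[0,0,-0.02],0]
    - [[0,0,-0.03],0]
    - [[0,0,-0.04],0]
    - [[0,0,-0.04],0]
    - [[0,0,-0.02],0]
    - [[0,0,0],0]
    - [[0,0,0],0]

```text
t: 20.2
tool_pos: [0.521, 0.0187, 0.3036]
tool_rot: [-2.911, -1.181, 0.0]
contact_force: [-0.4, -0.3, -0.2]
opening: 0.0852
grip_force: 0.0
```

```bash
python3 - <<'E'
from h import *
w=vision.get_image("wrist");cv2.imwrite("pics/w4.png",(255*(w["image"]/255.)**.5).astype(np.uint8))
E
python3 st.py
```

```text
t 20.25 r 0.0747 th -2.3913 toolx-pi -2.3708 z 0.3023 tool force [ 0.49  0.64 -0.46] wt [ 0.   -0.   -0.01] q6 0.69 0.0852649733792193
```

View pics/w4.png

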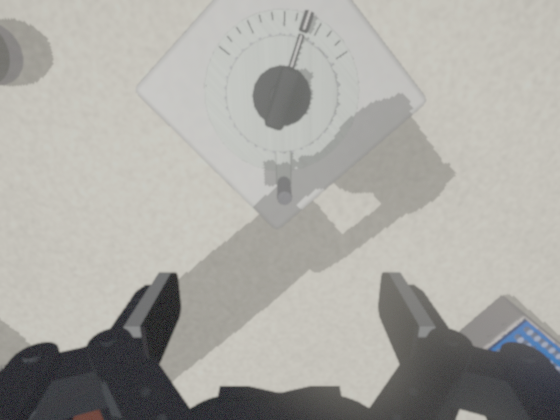

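The pointer (304,36) still lines up with the marker (308,20). The pin at (284,188) is released, and the gripper is clear of everything.

```bash
python3 -c "
from station import ctrl
print(ctrl.finish_job())"
```

```text
the job is handed in; nothing more can be done
None
```

I handed the job in: the knob pointer lines up with the marker, the lock ring is snug at about 11 N at the pin, and I touched nothing else on the bench; no verdict came back.

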